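# Unlatch the crimp-die case and flip its lid open

### The arm

A 6-joint arm with a two-finger parallel gripper is mounted at the origin on a cart in front of the work surface, level with it; the furniture and walls round the work are solid. World frame = base frame: x ahead of the robot, y to its left, z up, the work surface at z = 0. Lengths are in mm, angles in rad, forces in N, time in s.
With the tool pointing down it reaches from about 350 to 975 mm from the base axis. Payload 7.1 kg.
Tool frame: the origin (TCP) lies on the front face of the gripper's body, between the roots of the fingers; the fingertips stand 80 mm ahead of it and the grasp point (between the pads) lies 61 mm ahead of it (env.tips_ahead is the distance from the TCP to the fingertips, in mm); z points along the fingers, y is the line along which they close (so a half turn about z gives the same grasp; the last joint's range is limited). The gripper opens to 88 mm and grips with 3 to 60 N. Pads are 20 mm wide; open, the fingers measure 115 mm over their backs; the gripper's body (75 mm by 178 mm) begins 61 mm behind the grasp point.
Start: joints at [1.313, 0.423, 1.63, -0, 1.089, -0.019], TCP at [147.804, 607.256, 302.675] pointing down, gripper open.
Joint ranges: [-3, 3], [-0.9, 2.11], [0.09, 2.58], [-1.31, 4.45], [0.11, 2.69], [-2.54, 2.54]. Speed limits (rad/s): [2.39, 2.39, 3.01, 3.14, 3.14, 3.14].

### API

Orientations are given as a unit quaternion [x, y, z, w].
In Python, from station import env, set_gripper, viewer, workorder gives the robot as it stands. Calls block until the motion is done:
- env.reach(position, orientation): joint-space move of the TCP to a pose.
- env.move_l(position, rot=None, rate=150, f_stop=None): straight line of the TCP; rot=None keeps the orientation; rate is the mean speed in mm/s. With f_stop (N) it stops when the force on the tool has changed by that much, and returns True; else False.
- env.move_joints(angles): joint-space move.
- set_gripper(opening): finger opening in mm; the grip force is fixed at half the most; returns when the fingers have stopped.
- env.hold(seconds).
- env.ik(position, orientation): joint angles nearest the present ones, or None.
- env.read_state(): the state.
- viewer.camera(name): name is "scene" or "top" or "wrist"; returns the picture (400x640x3 uint8, blue, green, red); there is no depth.
- viewer.camera_params(name): a dict with "fx", "fy", "cx", "cy" (pixels), "pose" (4x4, takes a point from camera to world coordinates); the wrist camera has in their place "tool_from_camera" (4x4, takes a point from camera to tool coordinates, whose origin is the TCP and whose axes are the flange's). Camera axes: x right, y up, looking along -z (the intrinsics and any distortion apply to the point x, -y, -z); pixel columns grow to the right and rows downward; lengths in mm; the calibration is good to about 2 mm. A picture is of the moment at which its call begins: read the wrist's pose just before it. camera_params takes no time and is no camera call.
A pose or a line that the arm cannot do raises env.IKError and nothing moves.
- workorder.sign_off(): hands the job in; it is judged then, once.
The state is a dict: "time_s": time; "qpos": joint angles; "dq": joint speeds; "tau": joint torques, N m; "tool_pos": TCP position; "orientation": TCP orientation; "force": force on the tool from outside, world axes, zero at the start; "wrist_torque": the same for the moment, N m; "width": finger opening in mm; "grip_force": force on a finger pad.
Only numpy, scipy, OpenCV 4.12 (cv2) and the standard library are available. Lean on these libraries where they do the work, as an engineer would, in place of code of your own. Each camera call takes 0.05 s, during which the arm holds its last target. There are 200 camera calls.

### The job

Open the blue die case so that its dies are at hand for the crimper: with a fingertip push both red catches on its front outward to their stops, then put a fingertip under the lip in the middle of the lid, push the lid up and over past its balance point, and leave it resting open against its stop by its own weight. Push only, do not pinch the catches or the lip, do not fling the lid, and leave the dies and the other things on the bench where they are.

Things in the scene. Friction and masses are not known exactly. Their poses are not given: they have to be found in the camera images.
- die_case: blue sheet-steel die case, screwed to the bench. Box 130 (x) x 230 (y) x 67 mm high, with the lid shut 91 mm high. Origin: centre of its underside, on the bench; its x axis points from the front (the side with lip and catches, towards the robot) to the back (hinge), y to the left, z up. It does not move. Inside are eight pockets, seven of them holding a grey crimp die (tops 59 mm above the bench)
- lid_panel (a joint): angle of the case's lid, rad: 0 shut, grows as the front edge rises, 1.9 fully open, leaning back on its stop. The lid is a blue 24 mm deep steel tray, 135 mm from hinge to front, 232 mm wide, 0.35 to 0.6 kg, with a lightly damped hinge; below about 1.3 rad gravity pulls it shut, past that it falls open by itself onto the stop. It cannot rise while either catch is in
- lid_hinge (a point): point on the lid's hinge axis, at the middle of its length (axis parallel to the case's y), 67 mm above the bench, at the top of the back of the case, 69.5 mm behind the case's centre; turns with the lid
- lip_edge (a point): middle of the lower front edge of the pull lip: steel with a black rubber top, 50 mm wide (y), 3 mm thick at the edge, 6 mm behind, sticking out 32 mm level from the middle of the lid's front, only air below it. Lid shut: 83 mm above the bench, 99 mm in front of the case's centre. Lies 168.5 mm ahead of and 16 mm above the hinge axis in the lid's frame (axes as the case's when shut) and turns with the lid
- slide_left (a joint): travel of the left catch (case's +y side), m: 0 fully in (over the lid's keeper), 0.022 out against its stop; slides outward, along the case's +y, away from the lip; releases the lid from 0.016 on. Friction 2 to 3 N; it stays where it is left
- slide_right (a joint): the same for the right catch: slides outward along the case's -y
- thumb_left (a point): centre of the left catch's red plastic thumb piece: a block 15 mm wide (y) x 24 mm (x, standing out from the front of the catch) x 23 mm high, its centre 50 mm above the bench and 96 mm in front of the case's centre; with the catch fully in it is 82 mm to the left of the case's middle. Between it and the lip the front is free
- thumb_right (a point): the same for the right catch, 82 mm to the right of the case's middle when fully in
- crimp_die_0: grey steel crimp die, 37 x 36 x 56 mm, standing in a pocket of the case (origin: centre of its underside); stays there
- crimp_die_1: grey steel crimp die, 37 x 36 x 56 mm, standing in a pocket of the case (origin: centre of its underside); stays there
- crimp_die_2: grey steel crimp die, 37 x 36 x 56 mm, standing in a pocket of the case (origin: centre of its underside); stays there
- crimp_die_3: grey steel crimp die, 37 x 36 x 56 mm, standing in a pocket of the case (origin: centre of its underside); stays there
- crimp_die_4: grey steel crimp die, 37 x 36 x 56 mm, standing in a pocket of the case (origin: centre of its underside); stays there
- crimp_die_5: grey steel crimp die, 37 x 36 x 56 mm, standing in a pocket of the case (origin: centre of its underside); stays there
- crimp_die_6: grey steel crimp die, 37 x 36 x 56 mm, standing in a pocket of the case (origin: centre of its underside); stays there
- spare_die: eighth grey crimp die, 37 x 36 x 56 mm, standing on the bench to the right of the case (origin: centre of its underside); leave alone
- spanner: combination spanner 28 x 179 x 9 mm lying farther to the right of the case (origin: centre of its underside); leave alone
- grease_pot: white plastic pot with snap lid, 73 mm across, 69 mm high, standing to the left of the case towards the back (origin: centre of its underside); leave alone
- parts_carton: small brown carton 61 x 85 x 51 mm, to the left of the case (origin: centre of its underside); leave alone

How it is judged:
By the outcome, as a careful person would: the job done as asked, in the order asked, and still so for the second after the job is handed in, with the robot touching nothing.
It also fails if it takes over 61 s, if anything falls off the work surface, if the arm or the gripper's body presses on something with over 40 N, if the wrist force passes 120 N, or if a joint passes its speed limit or range.

## Working session

There is one attempt and no reset: what is moved stays moved. The work goes in short steps, each a Python script; the robot and the scene stay as the last script left them, time stands still between calls to the robot, and variables do not carry over. Pictures are saved under pics/ and viewed, at most 10 in all, crops included, and the job is handed in when it is done.

```bash
mkdir -p pics; ls
python3 - <<'E'
from station import env, viewer
import cv2
for n in("scene","top"):
    cv2.imwrite(f"pics/{n}0.png",viewer.camera(n)); p=viewer.camera_params(n); print(n,p)
print({k:v for k,v in viewer.camera_params("wrist").items()})
s=env.read_state();print(s)
E
```

```text
pics
scene {'fx': 395.3860392206274, 'fy': 395.3860392206274, 'cx': 319.2099025644296, 'cy': 191.39917778008046, 'pose': array([[ 8.78758708e-01,  2.99642665e-01, -3.71480021e-01,
         2.19861685e+02],
       [-4.77164850e-01,  5.35546151e-01, -6.96781190e-01,
        -4.73049930e+02],
       [-9.84067703e-03,  7.89559747e-01,  6.13594791e-01,
         6.80787849e+02],
       [ 0.00000000e+00,  0.00000000e+00,  0.00000000e+00,
         1.00000000e+00]])}
top {'fx': 506.37138238029667, 'fy': 506.37138238029667, 'cx': 329.1196902656634, 'cy': 197.1620660831236, 'pose': array([[-1.65522821e-02,  9.99168019e-01, -3.72731933e-02,
         4.98692866e+02],
       [-9.99859090e-01, -1.64364429e-02,  3.41214684e-03,
         1.98741833e+02],
       [ 2.79666929e-03,  3.73244200e-02,  9.99299288e-01,
         1.53311611e+03],
       [ 0.00000000e+00,  0.00000000e+00,  0.00000000e+00,
         1.00000000e+00]])}
{'fx': 316.373700425171, 'fy': 316.373700425171, 'cx': 312.4577766671743, 'cy': 201.44876508660238, 'tool_from_camera': array([[ 3.77948766e-04,  9.51558644e-01,  3.07467079e-01,
 
[... 271 characters left out ...]
00e+00]])}
{'time_s': 0.1, 'qpos': array([ 1.31303290e+00,  4.23758401e-01,  1.63058081e+00,  1.42186100e-07,
        1.08863568e+00, -1.90107827e-02]), 'dq': array([-0.00149741, -0.00135967, -0.00187338,  0.00026065,  0.00134733,
        0.00015754]), 'tau': array([-6.04064990e-04, -5.45611668e+01, -2.74324644e+01,  6.44683605e-02,
        1.88064604e-02, -6.33425839e-05]), 'tool_pos': array([147.6897026 , 606.90155267, 301.99600003]), 'orientation': array([ 1.19092996e-01,  9.92882864e-01, -6.84502453e-04, -9.53992552e-05]), 'force': array([-0.42943684, -0.1371258 , -0.57185088]), 'wrist_torque': array([-0.02584664,  0.00655044, -0.01933105]), 'grip_force': 0.0, 'width': 87.87042153733434}
```

View pics/scene0.png

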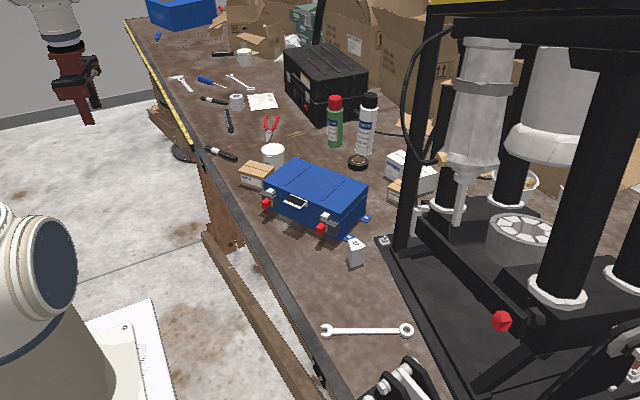

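View pics/top0.png

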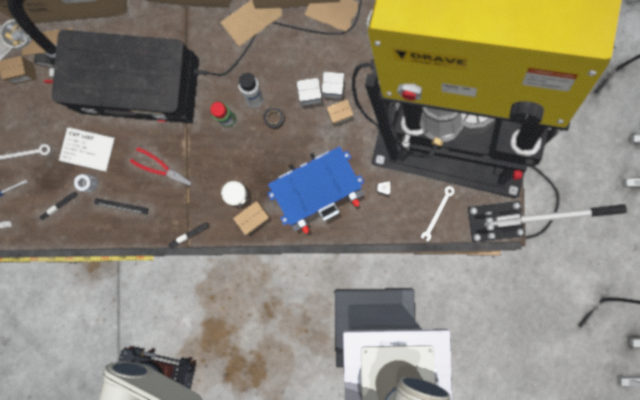

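The case is at about (315,187) in the top view, yawed so that its right end lies farther back. The red catches are at about (306,229) and (356,203), and the lip at (328,212). I'll enlarge it for a fit.

Run:
```python
import cv2, numpy as np
a=cv2.imread("pics/top0.png")[140:240,255:405]; b=cv2.imread("pics/scene0.png")[145:275,230:390]
cv2.imwrite("pics/c.png",np.vstack([cv2.resize(a,(450,300),interpolation=2),cv2.resize(b,(450,0) if 0 else (369,300),interpolation=2)[:, :].copy() if 0 else cv2.copyMakeBorder(cv2.resize(b,(369,300),interpolation=2),0,0,0,81,0)]))
```

```text
(no output)
```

View pics/c.png

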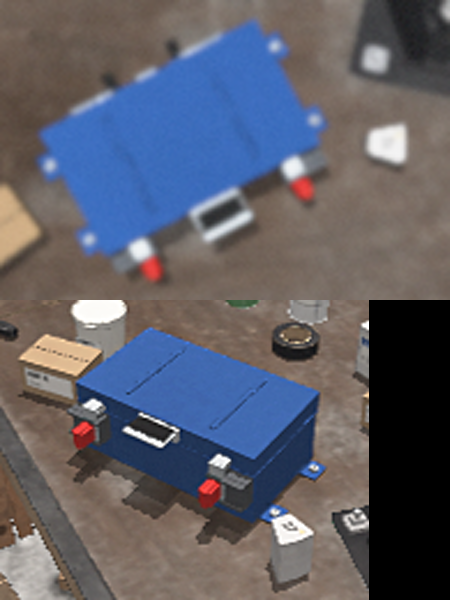

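```bash
cat > h.py <<'E'
import numpy as np, cv2
from station import env, set_gripper, viewer, workorder
from scipy.optimize import least_squares
def proj(P,p,pose=None):
    T=np.linalg.inv(p["pose"] if pose is None else pose); c=np.asarray(P)@T[:3,:3].T+T[:3,3]
    return np.c_[p["cx"]+p["fx"]*c[:,0]/-c[:,2], p["cy"]-p["fy"]*c[:,1]/-c[:,2]]
def case2w(P,q):
    c,s=np.cos(q[2]),np.sin(q[2]); P=np.atleast_2d(P).astype(float)
    return np.c_[q[0]+c*P[:,0]-s*P[:,1], q[1]+s*P[:,0]+c*P[:,1], P[:,2]]
E
python3 - <<'E'
from h import *
lid=[[69.5,116,91],[69.5,-116,91],[-65.5,-116,91],[-65.5,116,91]]
th=[[-96,82,50],[-96,-82,50]]; tt=[[-96,82,61.5],[-96,-82,61.5]]
S=np.array([[152,329],[319,395],[248,460],[78,386],[84,434],[209,493]],float); S=np.c_[230+S[:,0]/2.306,145+(S[:,1]-300)/2.306]
T=np.array([[42,132],[253,22],[312,142],[103,250],[150,264],[302,186]],float)/3+[255,140]
ps,pt=viewer.camera_params("scene"),viewer.camera_params("top")
f=lambda q,w=(1,1):np.concatenate([w[0]*(proj(case2w(lid+th,q),ps)-S).ravel(),w[1]*(proj(case2w(lid+tt,q),pt)-T).ravel()])
for w in((1,1),(1,0),(0,1)):
    r=least_squares(f,[520,190,.4],args=(w,),loss="soft_l1",x_scale=[10,10,.1]); print(w,r.x.round(3)); 
    if w==(1,1):print(r.fun.reshape(-1,2).round(1)); q=r.x
print(q, case2w([[-99,0,83],[-96,82,50],[-96,-82,50]],q).round(0))
E
```

```text
(1, 1) [5.85280e+02 2.33353e+02 4.59000e-01]
[[-0.3 -1.7]
 [ 1.1 -1.6]
 [ 2.4 -0.3]
 [-1.  -2.5]
 [ 0.1  0.4]
 [-0.6  0.4]
 [-1.2 -1.2]
 [ 0.7 -1.5]
 [ 2.7  0.4]
 [-0.   1.7]
 [ 0.3  0.8]
 [-0.2  0.9]]
(1, 0) [5.84107e+02 2.31819e+02 4.49000e-01]
(0, 1) [5.86002e+02 2.34231e+02 4.65000e-01]
[5.85279801e+02 2.33353041e+02 4.58661048e-01] [[497. 190.  83.]
 [463. 264.  50.]
 [536. 117.  50.]]
```

```bash
cat >> h.py <<'E'
from scipy.spatial.transform import Rotation as R
Q=[585.28,233.35,.4587]
def rot(zc,xc,q=Q):   # tool z and x axes in case frame -> quaternion
    zc,xc=np.array(zc,float),np.array(xc,float)
    M=np.c_[xc,np.cross(zc,xc),zc]
    return (R.from_euler("z",q[2])*R.from_matrix(M)).as_quat()
def tcp(tip,zc,q=Q):  # tool centre-of-tip point in case frame -> TCP world
    return case2w(np.array(tip)-env.tips_ahead*np.array(zc),q)[0]
E
python3 - <<'E'
from h import *
D=[0,0,-1]
for s in(1,-1):
    print(s,env.ik(tcp([-102,50,44],D),rot(D,[0,s,0])))
for a in (0,.2,.4):
  z=[np.cos(a),0,-np.sin(a)]; 
  for s in(1,-1):
    for p in ([-140,0,70],[-82,0,70],[-50,0,170],[51,0,222]):
      print(a,s,p,np.round(j,2) if (j:=env.ik(tcp(p,z),rot(z,[s*np.sin(a),0,s*np.cos(a)]))) is not None else None)
set_gripper(0)
s=1
env.reach(tcp([-120,0,250],D),rot(D,[0,s,0]))
st=env.read_state(); im=viewer.camera("wrist"); cv2.imwrite("pics/w1.png",im)
T=np.eye(4);T[:3,:3]=R.from_quat(st["orientation"]).as_matrix();T[:3,3]=st["tool_pos"];np.save("w1.npy",T); print(st["time_s"],st["width"],st["qpos"])
E
```

```text
1 [ 4.36224103e-01  5.60609769e-01  1.94293889e+00 -4.44089210e-16
  6.38044000e-01 -2.24758975e-02]
-1 None
0 1 [-140, 0, 70] [ 0.12  1.43  2.41  2.71  2.23 -1.84]
0 1 [-82, 0, 70] [ 0.2   1.31  2.34  2.85  2.06 -1.71]
0 1 [-50, 0, 170] [ 0.23  1.    2.41  2.91  1.82 -1.63]
0 1 [51, 0, 222] [ 0.29  0.78  2.25  2.97  1.46 -1.55]
0 -1 [-140, 0, 70] [0.12 1.43 2.41 2.71 2.23 1.3 ]
0 -1 [-82, 0, 70] [0.2  1.31 2.34 2.85 2.06 1.43]
0 -1 [-50, 0, 170] [0.23 1.   2.41 2.91 1.82 1.51]
0 -1 [51, 0, 222] [0.29 0.78 2.25 2.97 1.46 1.59]
0.2 1 [-140, 0, 70] [ 0.13  1.27  2.5   2.79  1.96 -1.78]
0.2 1 [-82, 0, 70] [ 0.21  1.15  2.41  2.89  1.77 -1.67]
0.2 1 [-50, 0, 170] [ 0.24  0.79  2.44  2.92  1.46 -1.59]
0.2 1 [51, 0, 222] [ 0.3   0.62  2.26  2.96  1.11 -1.52]
0.2 -1 [-140, 0, 70] [0.13 1.27 2.5  2.79 1.96 1.37]
0.2 -1 [-82, 0, 70] [0.21 1.15 2.41 2.89 1.77 1.47]
0.2 -1 [-50, 0, 170] [0.24 0.79 2.44 2.92 1.46 1.55]
0.2 -1 [51, 0, 222] [0.3  0.62 2.26 2.96 1.11 1.62]
0.4 1 [-140, 0, 70] [ 0.16  1.04  2.54  2.87  1.6  -1.7 ]
0.4 1 [-82, 0, 70] [ 0.22  0.94  2.44  2.92  1.4  -1.63]
0.4 1 [-50, 0, 170] [ 0.25  0.59  2.43  2.92  1.05 -1.54]
0.4 1 [51, 0, 222] [ 0.3   0.47  2.22  2.93  0.73 -1.47]
0.4 -1 [-140, 0, 70] [0.16 1.04 2.54 2.87 1.6  1.44]
0.4 -1 [-82, 0, 70] [0.22 0.94 2.44 2.92 1.4  1.52]
0.4 -1 [-50, 0, 170] [0.25 0.59 2.43 2.92 1.05 1.6 ]
0.4 -1 [51, 0, 222] [0.3  0.47 2.22 2.93 0.73 1.67]
3.3917 0.6992884296434009 [ 3.38704141e-01  2.21085771e-01  1.85410331e+00  2.27508004e-04
  1.06642190e+00 -1.21230589e-01]
```

View pics/w1.png

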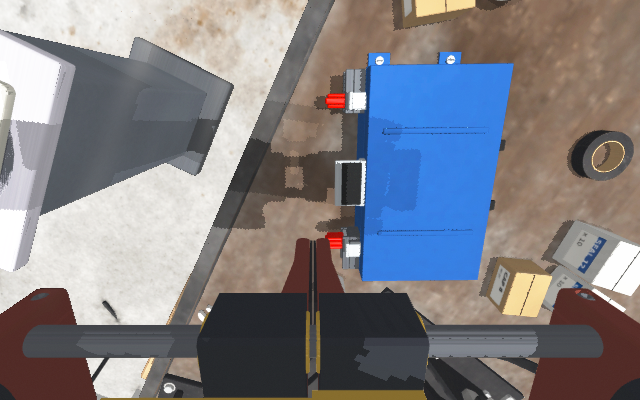

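Wrist view: the lid's corners are at (368,64), (513,63), (477,280) and (362,280). The catches are at (336,101) and (335,239), and the lip's front edge runs (335,162)–(335,206). I'll refine the pose from these.

Run:
```python
from h import *
p=viewer.camera_params("wrist"); T=np.load("w1.npy")@p["tool_from_camera"]
P=[[69.5,116,91],[69.5,-116,91],[-65.5,-116,91],[-65.5,116,91],[-96,82,58],[-96,-82,58],[-99,25,86],[-99,-25,86]]
U=np.array([[513,63],[477,280],[362,280],[368,64],[337,101],[335,239],[335,162],[335,206]])
f=lambda q:(proj(case2w(P,q),p,T)-U).ravel()
r=least_squares(f,Q,loss="soft_l1",x_scale=[10,10,.1]);print(r.x,r.fun.reshape(-1,2).round(1))
```

```text
[5.85580354e+02 2.35687265e+02 4.71359911e-01] [[ 3.2 -0.8]
 [ 1.7  0.1]
 [-0.   1.3]
 [ 3.2 -0.1]
 [-1.4  1.2]
 [-0.9  3.5]
 [-1.  -1.9]
 [-1.5 -0.2]]
```

```bash
sed -i 's/^Q=.*/Q=[585.5,235.0,.467]/' h.py
python3 - <<'E'
from h import *
D=[0,0,-1]; r=rot(D,[0,1,0]); t=lambda x,y,z: tcp([x,y,z],D)
def inv(st):
    c,s=np.cos(Q[2]),np.sin(Q[2]); d=st["tool_pos"]-[Q[0],Q[1],0]; return np.round([c*d[0]+s*d[1],-s*d[0]+c*d[1],d[2]-80],1)
for s in (1,-1):
    env.reach(t(-102,s*50,125),r)
    print("down",env.move_l(t(-102,s*50,45),rate=120,f_stop=8), inv(env.read_state()))
    hit=env.move_l(t(-102,s*95,45),rate=30,f_stop=11); st=env.read_state(); print("push",s,hit,inv(st),st["force"].round(1))
    env.move_l(t(-102,s*(abs(inv(st)[1])-8),45),rate=80)
    env.move_l(t(-102,s*70,125),rate=150)
env.reach(t(-150,0,250),r)
cv2.imwrite("pics/w2.png",viewer.camera("wrist")); print(env.read_state()["time_s"])
E
```

```text
down False [-101.4   49.8   45.8]
push 1 True [-102.1   85.5   45. ] [ 2.5 -4.2  3.4]
down False [-101.6  -49.7   45.4]
push -1 True [-101.9  -85.5   45. ] [-1.8  4.2  4.6]
11.0083
```

View pics/w2.png

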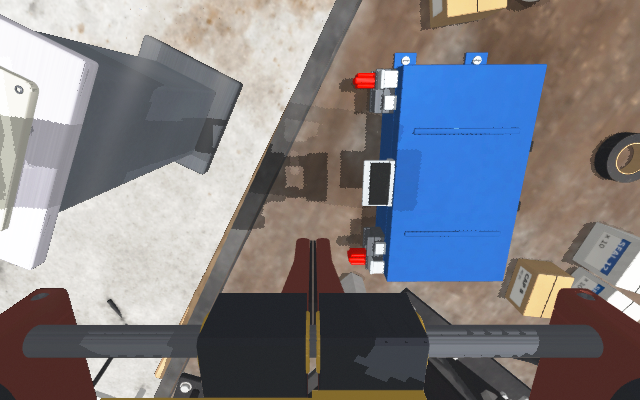

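Both catches moved out about 22 mm, to (365,80) and (357,256). Next I'll stage the closed fingertip level in front of the lip and insert it under.

```bash
cat >> h.py <<'E'
AL=.3; ZC=np.array([np.cos(AL),0,-np.sin(AL)]); XC=np.array([np.sin(AL),0,np.cos(AL)]); RL=rot(ZC,XC)
def tc(x,z): return tcp(np.array([x,0,z])-10*XC,ZC)   # upper tip corner at case (x,0,z)
def arc(th,a=157,b=14): return tc(69.5-a*np.cos(th)+b*np.sin(th),67+a*np.sin(th)+b*np.cos(th))
E
python3 - <<'E'
from h import *
for p in (tc(-125,270),tc(-125,72),arc(0),arc(.7),arc(1.45)): print(np.round(env.ik(p,RL),2))
env.reach(tc(-125,270),RL); st=env.read_state(); print(st["time_s"],st["force"])
print(env.move_l(tc(-125,72),rate=120,f_stop=8))
print(env.move_l(tc(-87.5,72),rate=40,f_stop=6)); st=env.read_state(); print(st["time_s"],st["force"],st["tool_pos"]-tc(-87.5,72))
cv2.imwrite("pics/w3.png",viewer.camera("wrist")); im=viewer.camera("scene")[130:290,190:400]; cv2.imwrite("pics/s3.png",cv2.resize(im,None,fx=2.8,fy=2.8,interpolation=2))
E
```

```text
Traceback (most recent call last):
TypeError: unsupported operand type(s) for *: 'NoneType' and 'float'
```

Run:
```python
from h import *
for z in (72,100,130,160,200,240,280):
    print(z,[(x,np.round(j,2).tolist()) for x in (-145,-125,-112,-90,-50) if (j:=env.ik(tc(x,z),RL)) is not None][:1])
for th in (0,.2,.4,.7,1,1.45): print(th,env.ik(arc(th),RL) is not None)
```

```text
72 [(-145, [0.12, 1.2, 2.53, 2.8, 1.83, -1.77])]
100 [(-145, [0.12, 1.12, 2.56, 2.81, 1.78, -1.75])]
130 [(-125, [0.15, 0.96, 2.56, 2.84, 1.63, -1.68])]
160 [(-125, [0.15, 0.85, 2.58, 2.84, 1.54, -1.66])]
200 [(-112, [0.17, 0.66, 2.57, 2.85, 1.36, -1.6])]
240 [(-112, [0.17, 0.48, 2.58, 2.84, 1.19, -1.54])]
280 [(-112, [0.17, 0.3, 2.57, 2.81, 1.01, -1.48])]
0 True
0.2 True
0.4 True
0.7 True
1 True
1.45 True
```

Run:
```python
from h import *
env.reach(tc(-100,250),RL); st=env.read_state(); print(st["time_s"],st["force"])
print(env.move_l(tc(-125,150),rate=120,f_stop=10))
print(env.move_l(tc(-125,72),rate=100,f_stop=8))
print(env.move_l(tc(-87.5,72),rate=40,f_stop=6)); st=env.read_state(); print(st["time_s"],st["force"],st["tool_pos"]-tc(-87.5,72))
cv2.imwrite("pics/w3.png",viewer.camera("wrist")); im=viewer.camera("scene")[130:290,190:400]; cv2.imwrite("pics/s3.png",cv2.resize(im,None,fx=2.8,fy=2.8,interpolation=2))
```

```text
13.425 [ 0.0576884  -0.20892843 -0.33697898]
False
False
False
16.4583 [-0.22757672  1.06662691  0.48336524] [-0.22016656 -0.08499608 -0.0701527 ]
```

View pics/w3.png

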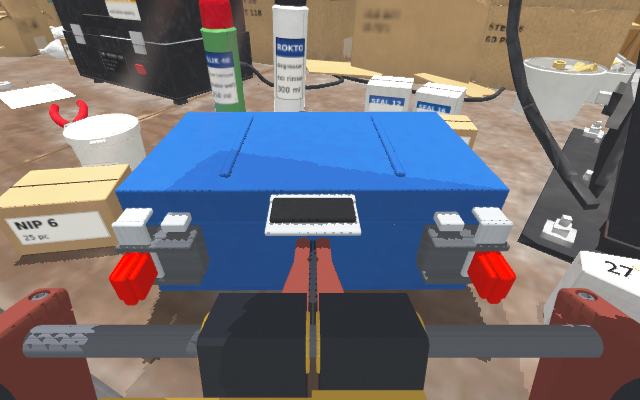

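View pics/s3.png

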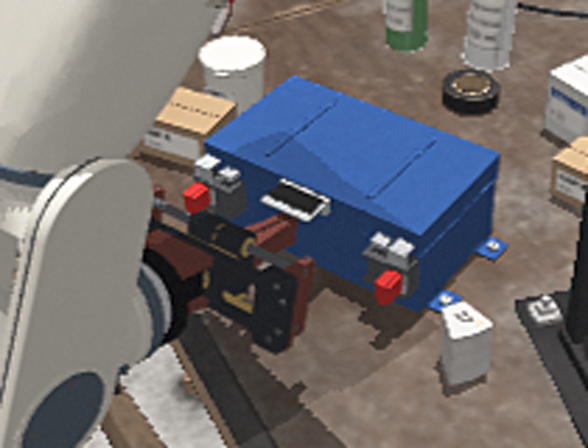

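The fingertip is under the lip, which is centred on the fingers at (313,235). Both catches are fully out. Lifting along the arc.

Run:
```python
from h import *
for th in np.r_[.0:1.2:.15,1.2,1.28,1.34,1.4]:
    hit=env.move_l(arc(th),rate=70 if th<1.15 else 35,f_stop=15)
    st=env.read_state(); print(round(th,2),hit,st["force"].round(1),round(st["time_s"],1))
    if hit: break
cv2.imwrite("pics/w4.png",viewer.camera("wrist")); im=viewer.camera("scene")[80:290,160:440]; cv2.imwrite("pics/s4.png",cv2.resize(im,None,fx=2,fy=2,interpolation=2))
```

```text
0.0 False [-1.7 -0.9 -1.8] 16.8
0.15 False [-1.9 -0.9 -1.2] 17.3
0.3 False [-0.4  0.3 -1.8] 17.8
0.45 False [-0.  -0.1 -2. ] 18.3
0.6 False [-0.3 -0.2 -1.2] 18.8
0.75 False [-0.8 -1.2 -0.3] 19.2
0.9 False [-0.5 -0.1 -0. ] 19.7
1.05 False [-1.1 -0.5  0.2] 20.2
1.2 False [-0.3  0.5  0. ] 21.0
1.28 False [-0.5 -0.2 -0.8] 21.6
1.34 False [-0.2 -0.3  0.8] 22.0
1.4 False [-0.4  0.7  0.2] 22.4
```

View pics/s4.png

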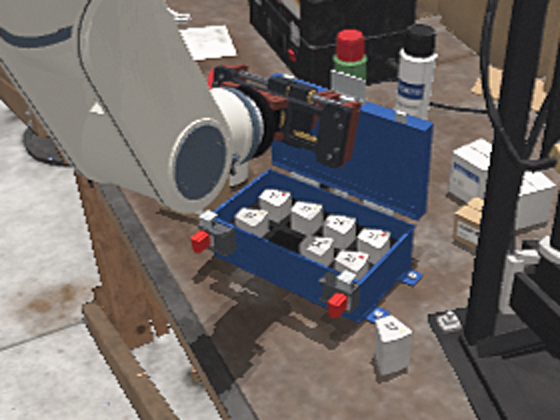

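The lid is up, with the gripper in front of it. I'll back off and check.

Run:
```python
from h import *
p=arc(1.4); env.move_l(p+case2w([[-95,0,30]],[0,0,Q[2]])[0],rate=100)
env.hold(1.0); st=env.read_state(); print(st["force"].round(1),st["time_s"])
a=cv2.resize(viewer.camera("wrist"),(480,300)); b=cv2.resize(viewer.camera("scene")[80:290,160:440],(400,300),interpolation=2)
cv2.imwrite("pics/f.png",np.vstack([a,cv2.copyMakeBorder(b,0,0,0,80,0)]))
# predicted wrist pixels of lid lip edge at 1.9 and 1.4
w=viewer.camera_params("wrist");T=np.eye(4);T[:3,:3]=R.from_quat(st["orientation"]).as_matrix();T[:3,3]=st["tool_pos"]
for th in (1.2,1.4,1.9):
    P=[[69.5-168.5*np.cos(th)+16*np.sin(th),y,67+168.5*np.sin(th)+16*np.cos(th)] for y in(25,-25)]
    print(th,(proj(case2w(P,Q),w,T@w["tool_from_camera"])*.75).round(),((proj(case2w(P,Q),viewer.camera_params("scene"))-[160,80])*1.43+[0,300]).round())
```

```text
[0.1 0.9 0.3] 24.6333
1.2 [[210. 156.]
 [259. 156.]] [[216. 366.]
 [241. 375.]]
1.4 [[212. 134.]
 [257. 134.]] [[227. 355.]
 [252. 363.]]
1.9 [[217. 113.]
 [252. 113.]] [[254. 345.]
 [278. 352.]]
```

View pics/f.png

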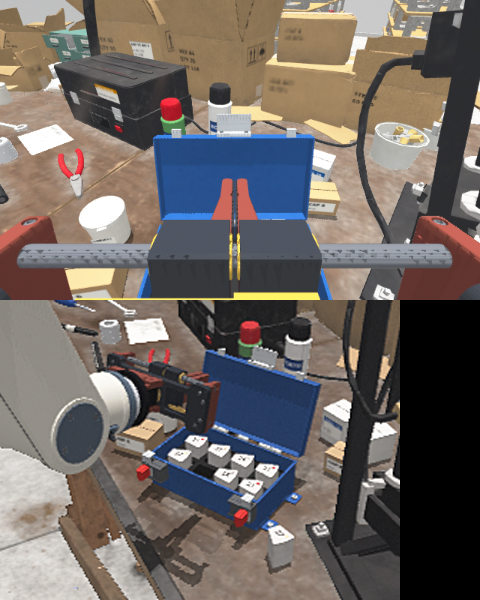

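The lip's edge shows at (217–252,114) in the wrist view and about (254–278,348) in the scene view. Both match 1.9 rad, so the lid is resting on its stop. The catches are out, the dies are in their pockets, and the gripper is clear of everything.

```bash
python3 -c "
from station import workorder
print(workorder.sign_off())"
```

```text
the job is handed in; nothing more can be done
None
```

The die case is open and the job is handed in (about 25 s on the robot's clock): both catches are out at their stops, the lid rests on its stop at about 1.9 rad, and the dies and the other bench items look undisturbed in the pictures.

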